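# Hold the grinding cup at half-twist on the shop grinder

## Task

Pick up the steel grinding cup by its paddle grip, lower it with its two lugs through the notches of the grinder's collar and press it straight down until the sprung plate inside is fully depressed. Then, keeping it pressed fully down, twist it clockwise (seen from above) to the halfway mark, the single black rib on the collar, without going on to the lock click at the double rib. Finish while still holding it there, gripped, pressed down and at the halfway mark; leave the goods standing around it where they are.

Things in the scene. Friction and masses are not known exactly. Their poses are not given: they have to be found in the camera images.
- cup_grip (a point): Centre of the grinding cup's black paddle grip: upright, 56 mm long (along the cup's x), 18 mm thick (along y), from 50 to 92 mm above the cup's underside. This point lies on the cup's axis, 71 mm above its underside. z up. A half turn about z changes nothing.
- cup: The loose grinding cup (about 0.25 kg), axes as its grip; origin at the centre of its underside. Closed steel drum, 72 mm diameter, 50 mm tall, lowest 8 mm tapering in to 62 mm; paddle on top. Two lugs at +x and -x, in line with the paddle: out to 44 mm from the axis, 14 mm wide, 8 to 14 mm above the underside.
- grinder: The fixed grinder: round grey housing, 132 mm across the foot, steel collar (108 mm outside) on top; origin under its centre on the table, x as the collar's. Under the collar's lip runs a channel for the lugs: they clear the lip once the plate is down over 8 mm, then the cup turns, clockwise from above only (a stop blocks the other way).
- collar (a point): Centre of the collar's mouth at the top of its rim, 100 mm above the table; z up, x through the two entry notches at +x and -x. Mouth 76 mm in diameter through a 6 mm thick lip; notches 18 mm wide, out to 46 mm from the axis. The plate's face lies 12 mm below the rim top at rest, 24 mm fully down (the cup's underside too).
- halfway: The halfway mark: single black ribs 8 mm high on the rim, at both ends of a diameter. Origin at the mouth's centre, at rim top; x axis along that diameter, 35 degrees (0.61 rad) clockwise from the notches. The cup is at halfway when its paddle lies along this axis. Double ribs at 70 degrees mark the lock.
- plate (a joint): Sprung rubber plate (60 mm disc) inside the collar, how far it is pushed down: 0 at rest, 0.012 m fully depressed (hard stop). Spring: 4 N to start, 10 N when fully down; if the push ends it lifts a twisted cup until its lugs meet the lip, at 0.008 m.
- catch (a joint): Small sprung catch in the channel that clicks at the lock: 0 at rest, grows (m) when a lug pushes it outwards. Lugs begin to touch it at about 55 degrees of twist.
- canister_mid (a point): Bystander, to be left alone: a steel storage canister, 68 mm diameter, 84 mm tall with a round knob, no lugs or paddle; point on its axis 30 mm above its underside.
- tin_mid (a point): Bystander, to be left alone: a closed food tin, 72 mm diameter, 75 mm tall; point on its axis 37.5 mm above its underside.
- weight_mid (a point): Bystander, to be left alone: a brass scale weight, 48 mm diameter, 58 mm tall; point on its axis 20 mm above its underside.
- teabox_mid (a point): Bystander, to be left alone: an upright carton 50 x 75 x 100 mm; point on its axis 50 mm above its underside.
- jar_mid (a point): Bystander, to be left alone: a lidded jar, 70 mm diameter, 100 mm tall; point on its axis 50 mm above its underside.
- syrup_mid (a point): Bystander, to be left alone: a tall bottle, 68 mm diameter, 220 mm tall; point on its axis 100 mm above its underside.
- scoop_grip (a point): Bystander, to be left alone: a 170 mm spoon lying flat; point on its handle.
Mind the look-alikes: they are no part of the job. What is shaped like the cup but red or yellow is not meant.

How it is judged:
On the way, in this order (a step that is already met when the one before it is completed fails the run):
1. the gripped cup sits straight in the notches with the plate fully depressed (horizontal distance between cup_grip and collar below 0.004 m and angle between cup_grip's own z axis and vertical below 0.07 rad and value of joint plate above 0.01 m and contact force between the fingers and cup above 2 N and angle between the x axis of cup_grip and the x axis of collar, either way round below 0.26 rad), for 0.1 s.
2. the cup, still pressed down, is twisted clockwise to the halfway mark (horizontal distance between cup_grip and collar below 0.004 m and angle between cup_grip's own z axis and vertical below 0.07 rad and value of joint plate above 0.01 m and contact force between the fingers and cup above 2 N and angle between the x axis of cup_grip and the x axis of halfway, either way round below 0.175 rad), for 0.2 s.
At the end, for the whole second after the job is handed in: The cup is gripped by the fingers (over 2 N), within 4 mm of the collar's axis and 4 degrees of upright, the plate is down at least 10 of its 12 mm, the paddle is within 10 degrees of the halfway mark, the catch is not pushed (under 1 mm), and the cup is still (all of step 2 and value of joint catch below 0.001 m and linear speed of cup below 0.02 m/s and angular speed of cup below 0.2 rad/s); the arm keeps its last pose, push and grip.
It fails at once if the lock catch clicked (pushed out over 1 mm) (value of joint catch above 0.001 m).
It fails at once if one of the goods standing around was shifted by over 20 mm (distance of any of canister_mid, tin_mid, weight_mid, teabox_mid, jar_mid, syrup_mid, scoop_grip from where it was at the start of the episode above 0.02 m).
It also fails if it takes over 45 s, if anything falls off the work surface, if the arm or the gripper's body presses on something with over 40 N, if the wrist force passes 120 N, or if a joint passes its speed limit or range.

## Robot

A 6-joint arm with a two-finger parallel gripper is mounted at the origin on the work surface. World frame = base frame: x ahead of the robot, y to its left, z up, the work surface at z = 0. Lengths are in m, angles in rad, forces in N, time in s.
With the tool pointing down it reaches from about 0.25 to 0.8 m from the base axis. Payload 3.9 kg.
Tool frame: the origin (TCP) lies on the centre line of the jaws, within the pads' length; the fingertips stand 11 mm ahead of it and the grasp point (between the pads) lies 8 mm behind it; z points along the fingers, y is the direction in which the jaws open and shut (so a half turn about z gives the same grasp; the last joint's range is limited). The gripper opens to 85 mm and grips with 20 to 120 N. Pads are 22 mm wide; open, the fingers measure 114 mm over their backs; the gripper's body (76 mm by 85 mm) begins 54 mm behind the grasp point. The pads swing forward as they close: fully open they stand 13 mm farther back than shut.
Start: joints at [-1.346, 0.26, -0.138, 1.173, 0, 1.571], TCP at [0.117, -0.512, 0.242] pointing down, gripper open.
Joint ranges: [-2.78, 2.78], [-0.83, 1.72], [-1.28, 1.37], [-1.9, 2.12], [-1.57, 1.48], [-3.14, 3.14]. Speed limits (rad/s): [2.57, 2.57, 3.14, 3.14, 3.14, 3.14].

## Interface

Orientations are given as a 3x3 rotation matrix whose columns are the frame's x, y, z axes.
In Python, from workcell import get_state, imaging, bot gives the robot as it stands.
- The arm moves only by the tool carry_out, never from a script. Its arguments are lists of equal length, an entry for each row: "turn": the turn, a rotation vector about the world's x, y, z in degrees, a list of three; "dp": the shift along the world's x, y, z in cm, a list of three; "claw": the closure in counts, from 0 (fully open) to 255 (shut). A call has 1 to 10 rows; each row is the pose to reach, as a shift and turn from the pose measured when the call began; what a row does not reach only later rows make up. A row lasts 1/10 s, in which the tool goes at most 50 mm and 8.59 degrees, less where a joint would pass 70% of its speed; a pose out of reach is approached as far as the arm can. A call with a gripper value outside its range is refused whole. The fingers move at their own pace and stop on an object; "grip_force" is the grip in N (left out, the last holds). Time passes only in rows, so rows that repeat a pose let the fingers close. It gives the time, the measured TCP pose, the force and the opening at its end, in the units of the state.
- get_state(): the state, without advancing time (a new reading comes with each control period).
- imaging.snapshot(name): name is "side" or "top"; returns a dict with "pixels" (480x640x3 uint8, red, green, blue), "fx", "fy", "cx", "cy" (pixels), "k1" (the pictures are not rectified: a ray, as slopes to the right and down, at radius r is drawn at 1 + k1 r^2 times it, then the intrinsics apply), "R" (3x3) and "t" (3): a world point X has camera coordinates R X + t. Camera axes: x right, y down, z forward; pixel columns grow to the right and rows downward; lengths in m; the calibration is good to about 2 mm. A picture is of the moment at which its call begins. There is no depth.
- bot.sign_off(): hands the job in, once; it reports no verdict.
The state is a dict: "clock": time; "joint_positions": joint angles; "dq": joint speeds; "joint_efforts": joint torques, N m; "tool_pos": TCP position; "tool_rot": TCP orientation; "wrist_force": force on the tool from outside, world axes, zero at the start; "wrist_torque": the same for the moment, N m; "finger_gap": finger opening in m.
Only numpy, scipy, OpenCV 4.12 (cv2) and the standard library are available. Lean on these libraries where they do the work, as an engineer would, in place of code of your own. Each camera call takes 0.05 s, during which the arm holds its last target.

## Working session

There is one attempt and no reset: what is moved stays moved. The work goes in short steps, Python scripts to look and compute and a tool call to move; the robot and the scene stay as the last step left them, time stands still between calls to the robot, and variables do not carry over. Pictures are saved under pics/ and viewed, and the job is handed in when it is done.

Besides the shell and the picture viewer there is one more tool, called after "Call:" by a JSON object that holds its "op" and its "data", one argument or row to a line. carry_out: Moves the arm, as the interface text tells. Its arguments: {"type":"object","properties":{"turn":{"type":"array","items":{"type":"array","items":{"type":"number"}}},"dp":{"type":"array","items":{"type":"array","items":{"type":"number"}}},"claw":{"type":"array","items":{"type":"number"}},"grip_force":{"type":"number"}},"required":["turn","dp","claw"]}

```bash
mkdir -p pics; ls; cat > h.py <<'E'
import numpy as np,cv2
from workcell import get_state, imaging, bot
def snap(n,f):
    s=imaging.snapshot(n); cv2.imwrite('pics/'+f,cv2.cvtColor(s['pixels'],cv2.COLOR_RGB2BGR))
    np.savez('pics/'+f+'.npz',**s); return s
def load(f): return dict(np.load('pics/'+f+'.npz'))
def ray(s,u,v):
    # invert r_d = r(1+k1 r^2)
    x=(u-s['cx'])/s['fx'];y=(v-s['cy'])/s['fy'];rd=np.hypot(x,y);r=rd
    for _ in range(30): r=rd/(1+s['k1']*r*r)
    k=r/rd if rd>0 else 1
    d=s['R'].T@np.array([x*k,y*k,1]); c=-s['R'].T@s['t']; return c,d/np.linalg.norm(d)
def plane(s,u,v,z):
    c,d=ray(s,u,v); return c+d*(z-c[2])/d[2]
def proj(s,X):
    p=s['R']@np.array(X)+s['t'];x,y=p[0]/p[2],p[1]/p[2];q=1+s['k1']*(x*x+y*y)
    return np.array([s['fx']*x*q+s['cx'],s['fy']*y*q+s['cy']])
def tri(s1,p1,s2,p2):
    c1,d1=ray(s1,*p1);c2,d2=ray(s2,*p2)
    A=np.array([d1,-d2]).T;k=np.linalg.lstsq(A,c2-c1,rcond=None)[0]
    a=c1+k[0]*d1;b=c2+k[1]*d2;return (a+b)/2,np.linalg.norm(a-b)
E
python3 - <<'E'
from h import *
for n in('top','side'):
    s=snap(n,n+'0.png'); print(n,s['fx'],s['k1'],-s['R'].T@s['t'],s['R'].round(3).tolist())
print(get_state())
E
```

```text
pics
top 458.37739395753863 -0.08403313207336534 [ 0.33808221 -0.02130509  1.2385879 ] [[-0.024, -1.0, -0.011], [-0.987, 0.025, -0.162], [0.162, 0.007, -0.987]]
side 493.71706524428623 0.03556388203781523 [-0.03575548  0.6221189   0.90710737] [[-0.735, -0.678, 0.019], [-0.476, 0.495, -0.727], [0.484, -0.544, -0.686]]
{'clock': 0.1, 'joint_positions': array([-1.34600256e+00,  2.60613376e-01, -1.39258199e-01,  1.17272652e+00,
        9.84250340e-06,  1.57076052e+00]), 'dq': array([-1.45924839e-03, -3.11330098e-04,  2.80718292e-03, -4.40682750e-04,
        4.15189711e-04,  3.02772000e-05]), 'joint_efforts': array([-1.15505583e-03, -4.06507981e+01,  2.54527849e+01,  1.00586461e-02,
       -1.62203373e-04,  8.00017972e-07]), 'tool_pos': array([ 0.11689148, -0.51119217,  0.24154388]), 'tool_rot': array([[ 9.74832121e-01,  2.22939864e-01, -3.92028223e-04],
       [ 2.22940209e-01, -9.74830534e-01,  1.75862709e-03],
       [ 9.90700241e-06, -1.80176503e-03, -9.99998377e-01]]), 'wrist_force': array([-0.34269916, -0.9584687 , -0.26449026]), 'wrist_torque': array([-0.00583694,  0.01796078,  0.02814434]), 'finger_gap': 0.08536324517513406}
```

View pics/top0.png

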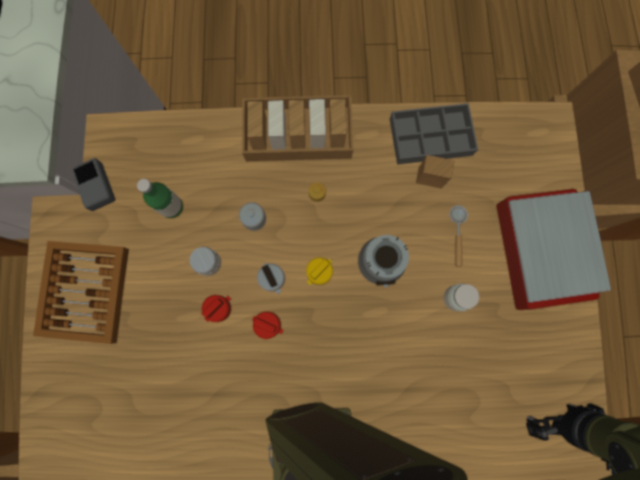

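View pics/side0.png

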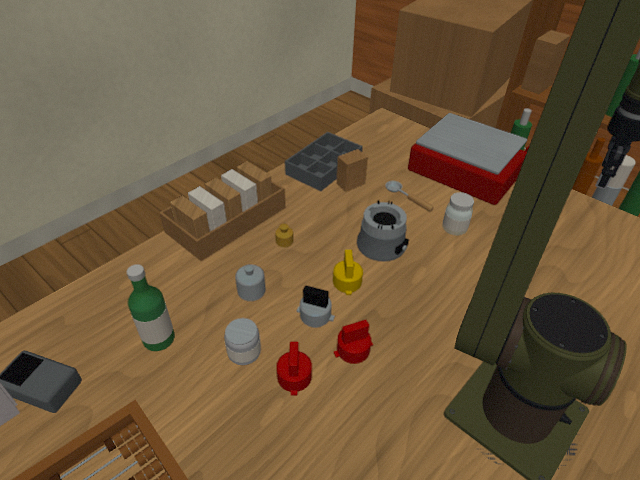

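The candidates shaped like the cup are red at top (215,308) and (266,325), yellow at (319,271), and steel with a black paddle at (271,277), which is (315,305) in side. Only the steel one fits the description. The canister at (252,215) has a knob and no paddle. The grinder is at top (385,259), side (383,230). I'll confirm with crops.

```bash
python3 - <<'E'
import cv2,numpy as np
t=cv2.imread('pics/top0.png');s=cv2.imread('pics/side0.png')
def c(i,x,y,w=32): return cv2.resize(i[y-w:y+w,x-w:x+w],(384,290*0+288) if 0 else (300,300),interpolation=cv2.INTER_CUBIC)
cv2.imwrite('pics/crop0.png',np.vstack([np.hstack([c(t,271,277),c(t,385,259)]),np.hstack([c(s,315,302),c(s,383,230)])]))
E
```

```text
(no output)
```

View pics/crop0.png

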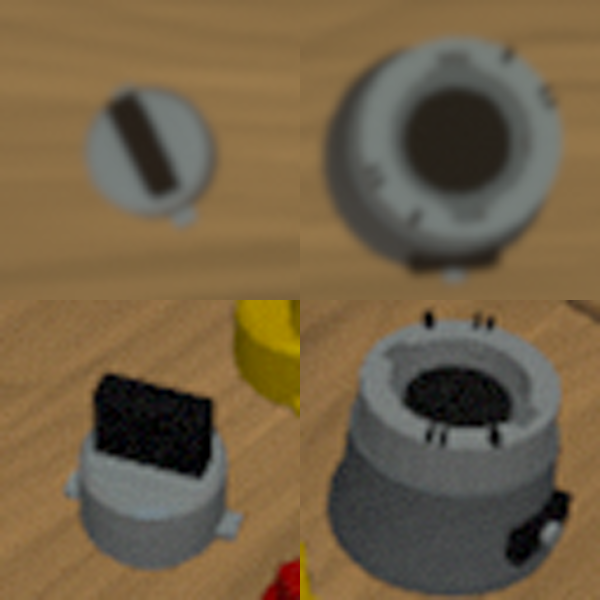

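The crop confirms the steel cup: black paddle, two steel lugs. In the top crop the grinder shows its notches near 12 and 6 o'clock, single ribs at 1 and 7, and double ribs at 2 and 8. Next I measure both.

```bash
python3 - <<'E'
from h import *
T=load('top0.png');S=load('side0.png')
def dark(s,x0,x1,y0,y1,thr,up=8):
    g=cv2.cvtColor(s['pixels'],cv2.COLOR_RGB2GRAY)[y0:y1,x0:x1]
    g=cv2.resize(g,None,fx=up,fy=up,interpolation=cv2.INTER_CUBIC)
    n,l,st,ce=cv2.connectedComponentsWithStats((g<thr).astype('uint8'))
    for i in range(1,n):
        if st[i,4]>20: print('  blob',((ce[i]+.5)/up-.5+[x0,y0]).round(2),'area',st[i,4]/up**2,'bbox',(st[i,:4]/up).round(1))
    return (g<thr).astype('uint8'),g
for thr in(70,90,105):
    print('top grinder',thr); dark(T,355,417,228,292,thr)
for thr in(45,60):
    print('side grinder',thr); dark(S,353,413,198,262,thr)
for s,b,thrs in((T,(250,295,258,298),(60,80)),(S,(295,335,280,330),(40,60))):
    for thr in thrs:
        m,g=dark(s,*b,thr)
        c,_=cv2.findContours(m,0,1);c=max(c,key=cv2.contourArea)
        print('rect',cv2.minAreaRect(c)); r=cv2.boxPoints(cv2.minAreaRect(c)); print(((r+.5)/8-.5+[b[0],b[2]]).round(2).tolist())
        a=cv2.approxPolyDP(c,8,True)[:,0]; print('poly',((a+.5)/8-.5+[b[0],b[2]]).round(2).tolist())
print(plane(T,271,277,.092),plane(T,385,259,.1))
E
```

```text
top grinder 70
  blob [372.98 271.9 ] area 246.953125 bbox [ 4.4 14.8 39.8 42.8]
  blob [386.02 256.54] area 437.109375 bbox [19.6 17.4 23.6 23.4]
top grinder 90
  blob [396.98 238.1 ] area 3.265625 bbox [41.5  9.4  1.9  2.4]
  blob [372.67 269.97] area 508.5625 bbox [ 3.  10.9 45.5 47.5]
  blob [385.4  239.98] area 10.15625 bbox [28.6 11.1  4.4  2.9]
  blob [386.6  256.48] area 579.734375 bbox [18.5 15.4 28.  29.5]
top grinder 105
  blob [397.09 237.66] area 13.328125 bbox [40.8  7.5  3.6  5.1]
  blob [373.52 269.41] area 696.75 bbox [ 2.1  9.  48.4 51. ]
  blob [386.94 255.8 ] area 752.21875 bbox [17.5  9.9 30.  36.8]
  blob [405.6  246.95] area 17.359375 bbox [48.9 16.6  4.4  5.6]
side grinder 45
  blob [378.   201.75] area 4.140625 bbox [24.6  2.8  1.8  3. ]
  blob [391.08 202.55] area 1.390625 bbox [38.   4.2  1.1  1.6]
  blob [384.54 218.56] area 230.921875 bbox [20.2 14.4 22.9 16.6]
  blob [378.04 226.59] area 1.546875 bbox [25.  28.1  1.   1.9]
  blob [381.03 227.09] area 1.15625 bbox [28.1 28.6  0.9  1.9]
  blob [361.33 229.18] area 1.390625 bbox [ 8.4 30.6  0.9  2.6]
  blob
[... 2173 characters left out ...]
438, 133.64625549316406), (216.79808044433594, 133.71240234375), 14.264512062072754)
[[299.9, 301.03], [304.02, 284.83], [330.28, 291.51], [326.16, 307.71]]
poly [[304.94, 285.81], [302.69, 290.19], [303.19, 301.19], [325.06, 307.19], [327.44, 302.69], [327.56, 291.19]]
  blob [315.21 296.24] area 426.875 bbox [ 7.9  5.8 25.8 22.4]
rect ((163.85665893554688, 133.549560546875), (221.28990173339844, 138.11685180664062), 14.620874404907227)
[[299.48, 301.12], [303.84, 284.41], [330.61, 291.39], [326.25, 308.1]]
poly [[304.69, 285.69], [302.44, 290.06], [303.06, 301.56], [325.19, 307.44], [327.56, 303.06], [327.69, 290.94]]
[0.44197744 0.09142643 0.092     ] [ 0.47923973 -0.19532697  0.1       ]
```

```bash
python3 - <<'E'
from h import *
T=load('top0.png');S=load('side0.png')
def bh(s,x0,x1,y0,y1,k,up=8,f='x'):
    g=cv2.cvtColor(s['pixels'],cv2.COLOR_RGB2GRAY)[y0:y1,x0:x1]
    g=cv2.resize(g,None,fx=up,fy=up,interpolation=cv2.INTER_CUBIC)
    b=cv2.morphologyEx(g,cv2.MORPH_BLACKHAT,np.ones((k*up,k*up),np.uint8))
    cv2.imwrite('pics/'+f,b)
    n,l,st,ce=cv2.connectedComponentsWithStats((b>30).astype('uint8'))
    for i in range(1,n):
        if st[i,4]>100:
            m=(l==i)*b.astype(float);yy,xx=np.mgrid[:b.shape[0],:b.shape[1]]
            c=np.array([(m*xx).sum(),(m*yy).sum()])/m.sum()
            print('  blob',((c+.5)/up-.5+[x0,y0]).round(2),'area',st[i,4]/up**2,b[l==i].max())
print('top');bh(T,355,417,228,292,7,f='bt.png')
print('side');bh(S,353,413,192,262,6,f='bs.png')
E
```

```text
top
  blob [396.94 238.26] area 2.328125 38
  blob [363.85 248.07] area 55.71875 52
  blob [387.52 281.1 ] area 94.234375 61
side
  blob [409.49 198.29] area 12.3125 51
  blob [378.   201.78] area 10.34375 117
  blob [388.33 201.93] area 5.609375 60
  blob [391.1  202.49] area 5.171875 93
  blob [373.64 218.08] area 8.140625 60
  blob [363.59 220.12] area 9.0 43
  blob [404.08 224.92] area 5.015625 41
  blob [392.1 226.9] area 11.578125 130
  blob [378.15 226.4 ] area 5.484375 100
  blob [381.09 226.88] area 5.265625 87
  blob [361.67 229.64] area 8.015625 48
  blob [403.8  234.34] area 2.8125 38
  blob [401.03 246.1 ] area 80.96875 64
  blob [403.09 250.8 ] area 3.96875 46
```

```bash
python3 - <<'E'
from h import *
T=load('top0.png');S=load('side0.png')
def bh(s,x0,x1,y0,y1,k,th,up=8):
    g=cv2.cvtColor(s['pixels'],cv2.COLOR_RGB2GRAY)[y0:y1,x0:x1]
    g=cv2.resize(g,None,fx=up,fy=up,interpolation=cv2.INTER_CUBIC)
    b=cv2.morphologyEx(g,cv2.MORPH_BLACKHAT,np.ones((k*up,k*up),np.uint8))
    n,l,st,ce=cv2.connectedComponentsWithStats((b>th).astype('uint8'))
    for i in range(1,n):
        if st[i,4]>100:
            m=(l==i)*b.astype(float);yy,xx=np.mgrid[:b.shape[0],:b.shape[1]]
            c=np.array([(m*xx).sum(),(m*yy).sum()])/m.sum()
            print('  blob',((c+.5)/up-.5+[x0,y0]).round(2),'area',st[i,4]/up**2,b[l==i].max())
for k,th in((5,12),(6,15)): print(k);bh(T,355,417,228,280,k,th)
def ang(a,b): d=b-a; return np.degrees(np.arctan2(d[1],d[0]))
for z in(.1,.104,.108):
    a=plane(S,378.,201.78,z);b=plane(S,392.1,226.9,z);c=plane(S,389.7,202.2,z);d=plane(S,379.6,226.65,z)
    print(z,(a+b)/2,(c+d)/2,np.linalg.norm(a-b),np.linalg.norm(c-d),ang(b,a),ang(d,c))
E
```

```text
5
  blob [396.96 238.22] area 11.546875 36
  blob [364.66 252.73] area 155.203125 44
  blob [405.43 246.96] area 14.390625 25
  blob [369.81 265.12] area 1.859375 17
  blob [394.13 276.92] area 65.09375 43
  blob [377.24 272.36] area 6.609375 29
6
  blob [396.96 238.2 ] area 9.890625 38
  blob [364.09 254.33] area 170.0 50
  blob [405.4  246.95] area 12.96875 27
  blob [393.21 277.25] area 66.1875 51
  blob [377.26 272.34] area 5.109375 29
0.1 [ 0.48867024 -0.2047177   0.1       ] [ 0.48854072 -0.20430757  0.1       ] 0.10198756719957995 0.10308589418086518 -32.072805215499045 -66.92980751800293
0.104 [ 0.4860712  -0.20061992  0.104     ] [ 0.48594232 -0.20021183  0.104     ] 0.10148211986270794 0.10257500356827845 -32.072805215499095 -66.92980751800292
0.108 [ 0.48347217 -0.19652214  0.108     ] [ 0.48334392 -0.19611608  0.108     ] 0.10097667252583581 0.1020641129556919 -32.07280521549919 -66.92980751800286
```

```bash
python3 - <<'E'
import cv2
t=cv2.imread('pics/top0.png')[225:290,352:420];cv2.imwrite('pics/c1.png',cv2.resize(t,None,fx=8.8,fy=8.8,interpolation=cv2.INTER_CUBIC))
E
```

```text
(no output)
```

View pics/c1.png

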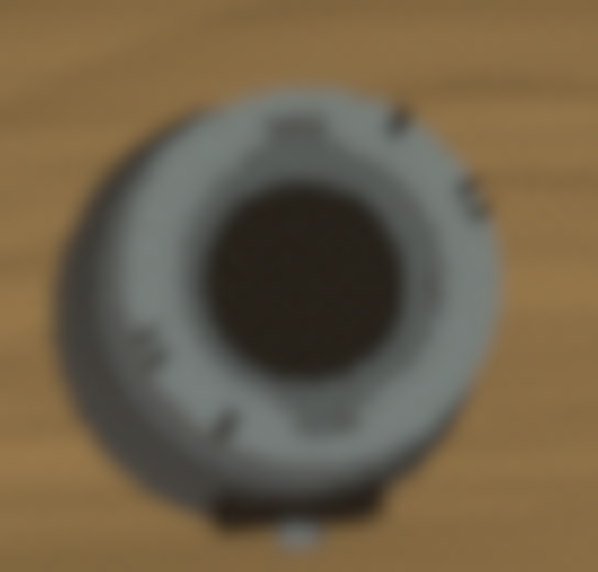

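```bash
python3 - <<'E'
from h import *
T=load('top0.png');S=load('side0.png')
print('rib far',tri(T,(396.96,238.21),S,(378.,201.78)))
print('rib near',tri(T,(377.25,272.35),S,(392.1,226.9)))
print('dbl far',tri(T,(405.4,246.95),S,(389.7,202.2)))
for z in (.1,.104,.108):
    a=plane(T,396.96,238.21,z);b=plane(T,377.25,272.35,z);print(z,(a+b)/2,np.linalg.norm(a-b),np.degrees(np.arctan2(*(a-b)[1::-1])))
# plate disc
for s,seed,thr in((T,(386,257),70),(S,(384,219),60)):
    g=cv2.cvtColor(s['pixels'],cv2.COLOR_RGB2GRAY);n,l,st,ce=cv2.connectedComponentsWithStats((g<thr).astype('uint8'),connectivity=4)
    c=ce[l[seed[1],seed[0]]];print(c,st[l[seed[1],seed[0]]],plane(s,*c,.088))
# steel cup: paddle corners
print('paddle end (top-left in side)')
# top-face corners per view
print('cup top-view poly on z=.092')
for p in((262.2,266.6),(266,264.6),(276.3,283.0),(273,286.2)): print(plane(T,*p,.092))
for p in((304.8,285.6),(327.8,291.0),(302.5,290.1)): print('side',plane(S,*p,.092))
E
python3 - <<'E'
import cv2,numpy as np
t=cv2.imread('pics/top0.png')[258:298,250:290];s=cv2.imread('pics/side0.png')[280:330,290:340]
cv2.imwrite('pics/c2.png',np.hstack([cv2.resize(i,(400,400),interpolation=cv2.INTER_CUBIC) for i in(t,s)]))
E
```

```text
rib far (array([ 0.53011243, -0.22791925,  0.10336643]), np.float64(0.0013484171242840698))
rib near (array([ 0.44499896, -0.17461264,  0.10247724]), np.float64(0.0023330923825691328))
dbl far (array([ 0.50733052, -0.24807653,  0.10304503]), np.float64(0.0014737834916984409))
0.1 [ 0.48875352 -0.20127279  0.1       ] 0.10062901965988852 -32.33828639857101
0.104 [ 0.48822419 -0.20064054  0.104     ] 0.10027549747824957 -32.33828639857099
0.108 [ 0.48769486 -0.20000829  0.108     ] 0.09992197529661069 -32.338286398570986
[386.08237986 256.51487414] [375 245  23  24 437] [ 0.48699258 -0.20021698  0.088     ]
[384.55918367 218.55102041] [373 212  23  17 245] [ 0.48593472 -0.20203925  0.088     ]
paddle end (top-left in side)
cup top-view poly on z=.092
[0.46875237 0.11338067 0.092     ]
[0.47359027 0.1037392  0.092     ]
[0.42660699 0.07828624 0.092     ]
[0.41879129 0.08665483 0.092     ]
side [0.47163507 0.10500873 0.092     ]
side [0.42452269 0.08166822 0.092     ]
side [0.46615828 0.11783279 0.092     ]
```

View pics/c2.png

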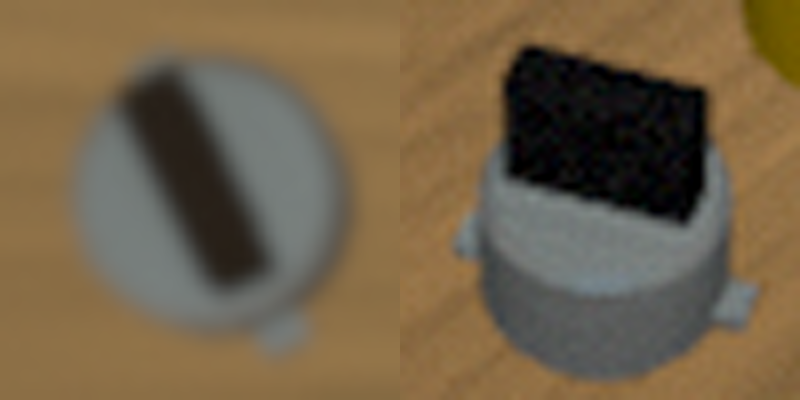

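```bash
python3 - <<'E'
from h import *
T=load('top0.png');S=load('side0.png')
print(tri(T,(269.04,275.43),S,(315.23,296.25)),plane(T,269.04,275.43,.071),plane(S,315.23,296.25,.071))
def y(a,b): d=a-b;return np.degrees(np.arctan2(d[1],d[0]))
# top: blob principal axis
g=cv2.cvtColor(T['pixels'],cv2.COLOR_RGB2GRAY)[258:298,250:295];g=cv2.resize(g,None,fx=8,fy=8,interpolation=cv2.INTER_CUBIC)
for thr in(60,75,90):
    c,_=cv2.findContours((g<thr).astype('uint8'),0,1);c=max(c,key=cv2.contourArea);m=cv2.moments(c)
    th=.5*np.arctan2(2*m['mu11'],m['mu20']-m['mu02']);cx,cy=m['m10']/m['m00']/8+250-.44,m['m01']/m['m00']/8+258-.44
    d=10*np.array([np.cos(th),np.sin(th)])
    print(thr,cx,cy,y(plane(T,cx-d[0],cy-d[1],.08),plane(T,cx+d[0],cy+d[1],.08)))
# side long edges: top back edge, bottom front edge
print(y(plane(S,304.9,285.7,.092),plane(S,327.7,291.,.092)),y(plane(S,303.1,301.4,.05),plane(S,325.1,307.35,.05)))
# lugs side/top : 
pl=plane(T,278.1,291.0,.011);pt=plane(T,266.5,263.3,.014);print('lug near top-view',pl,pt)
a=plane(S,298,309.3,.011);b=plane(S,332.7,317.7,.011);print('lugs side',a,b,(a+b)/2,np.linalg.norm(a-b),y(a,b))
E
```

```text
(array([0.44742391, 0.09810654, 0.0701582 ]), np.float64(0.0016129423838064831)) [0.44802139 0.09847217 0.071     ] [0.44620982 0.09826072 0.071     ]
60 269.0398189646229 275.44923902894493 25.67182851857523
75 269.03126584667115 275.4226807678452 25.7524465614654
90 269.0153976413668 275.38397547770245 25.875903552316753
26.518165354402537 24.433792294273125
lug near top-view [0.41134875 0.08076597 0.011     ] [0.48629817 0.11086665 0.014     ]
lugs side [0.48264446 0.11669329 0.011     ] [0.40838823 0.07956345 0.011     ] [0.44551634 0.09812837 0.011     ] 0.08302176744730906 26.566117370188856
```

Collar centre ≈ (0.487, -0.2005), notch yaw ≈ 2.9°, halfway yaw ≈ -32.2°. The paddle centre triangulates to (0.447, 0.098, 0.070), yaw ≈ 25.8°. I'm moving off now and will check joint 6 on the way.

Call:
{"op": "carry_out", "data": {
  "turn": [
    [0,0,2],
    [0,0,4],
    [0,0,6],
    [0,0,8],
    [0,0,10],
    [0,0,12],
    [0,0,12.9],
    [0,0,12.9],
    [0,0,12.9],
    [0,0,12.9]
  ],
  "dp": [
    [1.7,3,0],
    [3.4,6,0],
    [5.1,9.2,0],
    [6.8,12.3,0],
    [8.5,15.5,0],
    [10.2,18.7,0],
    [11.9,22,0],
    [13.6,25,0],
    [15.3,28,0],
    [17,31,0]
  ],
  "claw": [60,60,60,60,60,60,60,60,60,60],
  "grip_force": 60
}}

```text
clock: 1.1
tool_pos: [0.287, -0.1997, 0.2413]
tool_rot: [[0.901, 0.435, -0.001], [0.435, -0.901, 0.002], [-0.0, -0.002, -1.0]]
wrist_force: [0.7, -0.8, -0.1]
finger_gap: 0.0656
```

```bash
cat > st.py <<'E'
from h import *
s=get_state();R=s['tool_rot'];print('t',s['clock'],'p',s['tool_pos'].round(4),'yaw',np.degrees(np.arctan2(R[1,0],R[0,0])).round(2),'z',R[:,2].round(4),'gap',round(s['finger_gap'],4),'F',s['wrist_force'].round(2),'T',s['wrist_torque'].round(2),'q',s['joint_positions'].round(3))
E
python3 st.py
```

```text
t 1.1 p [ 0.287  -0.1997  0.2413] yaw 25.77 z [-0.001   0.0018 -1.    ] gap 0.0656 F [ 0.69 -0.82 -0.11] T [-0.01 -0.    0.03] q [-6.090e-01 -4.100e-02 -4.910e-01  1.123e+00  1.000e-03  2.083e+00]
```

Joint 6 runs against the yaw, so twisting from this side would pass its range. I'll take the grasp half a turn round, turning +180° on the way.

Call:
{"op": "carry_out", "data": {
  "turn": [
    [0,0,8.5],
    [0,0,17],
    [0,0,25.5],
    [0,0,34],
    [0,0,42.5],
    [0,0,51],
    [0,0,59.5],
    [0,0,68],
    [0,0,76.5],
    [0,0,85]
  ],
  "dp": [
    [1.6,3,0],
    [3.2,6,0],
    [4.8,9,0],
    [6.4,12,0],
    [8,15,0],
    [9.6,18,0],
    [11.2,21,0],
    [12.8,24,0],
    [14.4,27,0],
    [16,29.8,0]
  ],
  "claw": [60,60,60,60,60,60,60,60,60,60]
}}

```text
clock: 2.1
tool_pos: [0.4472, 0.0997, 0.241]
tool_rot: [[-0.361, 0.933, -0.003], [0.933, 0.361, -0.001], [-0.0, -0.003, -1.0]]
wrist_force: [0.1, -1.0, 0.1]
finger_gap: 0.065
```

Call:
{"op": "carry_out", "data": {
  "turn": [
    [0,0,8.5],
    [0,0,17],
    [0,0,25.5],
    [0,0,34],
    [0,0,42.5],
    [0,0,51],
    [0,0,59.5],
    [0,0,68],
    [0,0,76.5],
    [0,0,85]
  ],
  "dp": [
    [0,0,-1],
    [0,0,-2],
    [0,0,-3],
    [0,0,-4],
    [0,0,-5],
    [0,0,-6],
    [0,0,-7],
    [0,0,-8],
    [0,0,-8],
    [0,0,-8]
  ],
  "claw": [60,60,60,60,60,60,60,60,60,60]
}}

```text
clock: 3.1
tool_pos: [0.4463, 0.0995, 0.1601]
tool_rot: [[-0.959, -0.284, -0.001], [-0.284, 0.959, -0.003], [0.002, -0.003, -1.0]]
wrist_force: [0.5, 0.6, 0.0]
finger_gap: 0.0654
```

```bash
python3 st.py
```

```text
t 3.1 p [0.4463 0.0995 0.1601] yaw -163.5 z [-0.0012 -0.0031 -1.    ] gap 0.0654 F [0.47 0.58 0.02] T [ 0.02  0.01 -0.03] q [ 0.221  0.201 -0.444  0.928 -0.003 -0.067]
```

Call:
{"op": "carry_out", "data": {
  "turn": [
    [0.18,0,5],
    [0.18,0,9.3],
    [0.18,0,9.3],
    [0.18,0,9.3],
    [0.18,0,9.3],
    [0.18,0,9.3],
    [0.18,0,9.3],
    [0.18,0,9.3],
    [0.18,0,9.3],
    [0.18,0,9.3]
  ],
  "dp": [
    [0.1,-0.1,0],
    [0.1,-0.1,0],
    [0.1,-0.1,-1],
    [0.1,-0.1,-2.5],
    [0.1,-0.1,-4],
    [0.1,-0.1,-4],
    [0.1,-0.1,-4],
    [0.1,-0.1,-4],
    [0.1,-0.1,-4],
    [0.1,-0.1,-4]
  ],
  "claw": [60,60,60,60,60,60,60,60,60,60]
}}

```text
clock: 4.1
tool_pos: [0.4478, 0.0986, 0.1207]
tool_rot: [[-0.9, -0.435, 0.0], [-0.435, 0.9, 0.0], [-0.0, -0.0, -1.0]]
wrist_force: [-0.3, 0.9, 0.6]
finger_gap: 0.065
```

```bash
python3 st.py; python3 - <<'E'
from h import *
a=snap('top','top1.png')['pixels'];b=snap('side','side1.png')['pixels']
i=np.hstack([cv2.resize(a[245:305,240:300],(400,400),interpolation=cv2.INTER_CUBIC),cv2.resize(b[235:335,265:365],(400,400),interpolation=cv2.INTER_CUBIC)])
cv2.imwrite('pics/c3.png',i[:,:,::-1])
E
```

```text
t 4.1 p [0.4478 0.0986 0.1207] yaw -154.21 z [ 3.e-04  1.e-04 -1.e+00] gap 0.065 F [-0.3   0.85  0.62] T [ 0.03  0.05 -0.04] q [ 0.217  0.239 -0.509  0.822  0.    -0.233]
```

View pics/c3.png

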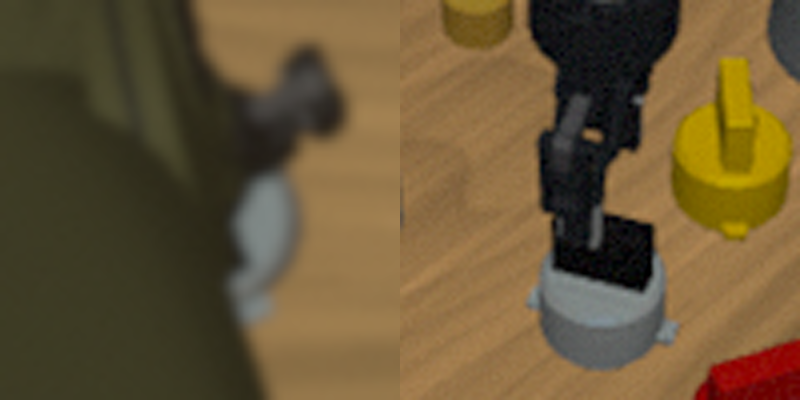

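The side crop shows the jaws straddling the paddle, and the drum and yellow look-alike are clear of the fingers. Going down to grip.

Call:
{"op": "carry_out", "data": {
  "turn": [
    [0,0,0],
    [0,0,0],
    [0,0,0],
    [0,0,0],
    [0,0,0],
    [0,0,0],
    [0,0,0],
    [0,0,0],
    [0,0,0],
    [0,0,0]
  ],
  "dp": [
    [-0.05,0,-1.2],
    [-0.05,0,-2.4],
    [-0.05,0,-3.6],
    [-0.05,0,-4.6],
    [-0.05,0,-5.3],
    [-0.05,0,-5.3],
    [-0.05,0,-5.3],
    [-0.05,0,-5.3],
    [-0.05,0,-5.3],
    [-0.05,0,-5.3]
  ],
  "claw": [60,60,60,60,60,60,90,120,150,180]
}}

```text
clock: 5.2
tool_pos: [0.4475, 0.0987, 0.0679]
tool_rot: [[-0.9, -0.435, 0.001], [-0.435, 0.9, 0.0], [-0.001, -0.0, -1.0]]
wrist_force: [0.0, -0.5, 0.2]
finger_gap: 0.0256
```

Call:
{"op": "carry_out", "data": {
  "turn": [
    [0,0,0],
    [0,0,0],
    [0,0,0],
    [0,0,0],
    [0,0,0],
    [0,0,0]
  ],
  "dp": [
    [0,0,0],
    [0,0,0],
    [0,0,0],
    [0,0,0],
    [0,0,0],
    [0,0,0]
  ],
  "claw": [210,255,255,255,255,255],
  "grip_force": 80
}}

```text
clock: 5.8
tool_pos: [0.4478, 0.0987, 0.0681]
tool_rot: [[-0.9, -0.435, 0.001], [-0.435, 0.9, 0.0], [-0.001, -0.0, -1.0]]
wrist_force: [0.6, -0.2, 3.6]
finger_gap: 0.017
```

```bash
python3 st.py
```

```text
t 5.8 p [0.4478 0.0987 0.0681] yaw -154.21 z [ 1.3e-03  3.0e-04 -1.0e+00] gap 0.017 F [ 0.61 -0.23  3.62] T [-0.03  0.04  0.03] q [ 0.217  0.301 -0.589  0.68   0.    -0.233]
```

Gripped, gap 17 mm. Lifting and carrying over.

Call:
{"op": "carry_out", "data": {
  "turn": [
    [0,0,0],
    [0,0,0],
    [0,0,0],
    [0,0,0],
    [0,0,0],
    [0,0,-5],
    [0,0,-10],
    [0,0,-15],
    [0,0,-20],
    [0,0,-22.9]
  ],
  "dp": [
    [0,0,1.5],
    [0,0,4],
    [0,0,8],
    [0,0,12],
    [0,0,15],
    [0.4,-3,15],
    [0.9,-6.5,15],
    [1.5,-10,15],
    [2,-14,15],
    [2.4,-18,15]
  ],
  "claw": [255,255,255,255,255,255,255,255,255,255]
}}

```text
clock: 6.8
tool_pos: [0.4711, -0.0825, 0.2173]
tool_rot: [[-0.999, -0.048, -0.0], [-0.048, 0.999, 0.0], [0.0, 0.0, -1.0]]
wrist_force: [0.8, 0.4, -2.9]
finger_gap: 0.0176
```

```bash
python3 st.py
```

```text
t 6.8 p [ 0.4711 -0.0825  0.2173] yaw -177.22 z [-4.e-04  3.e-04 -1.e+00] gap 0.0176 F [ 0.84  0.39 -2.94] T [ 0.02 -0.04  0.01] q [-0.173  0.194 -0.294  1.084  0.    -0.222]
```

Call:
{"op": "carry_out", "data": {
  "turn": [
    [0,0,0],
    [0,0,0],
    [0,0,0],
    [0,0,0],
    [0,0,0],
    [0,0,0],
    [0,0,0]
  ],
  "dp": [
    [0.4,-3,0],
    [0.8,-6,0],
    [1.2,-9,0],
    [1.6,-11,0],
    [1.6,-11.8,0],
    [1.6,-11.8,0],
    [1.6,-11.8,0]
  ],
  "claw": [255,255,255,255,255,255,255]
}}

```text
clock: 7.5
tool_pos: [0.4864, -0.1995, 0.2167]
tool_rot: [[-0.999, -0.049, -0.002], [-0.049, 0.999, 0.002], [0.002, 0.002, -1.0]]
wrist_force: [-0.6, 1.5, -1.7]
finger_gap: 0.0171
```

```bash
python3 st.py; python3 - <<'E'
from h import *
a=snap('top','top2.png')['pixels'];b=snap('side','side2.png')['pixels']
i=np.hstack([cv2.resize(a[215:295,345:425],(400,400),interpolation=cv2.INTER_CUBIC),cv2.resize(b[150:270,325:445],(400,400),interpolation=cv2.INTER_CUBIC)])
cv2.imwrite('pics/c4.png',i[:,:,::-1])
E
```

```text
t 7.5 p [ 0.4864 -0.1995  0.2167] yaw -177.2 z [-0.0019  0.0016 -1.    ] gap 0.0171 F [-0.63  1.51 -1.73] T [-0.01  0.03 -0.03] q [-3.900e-01  2.750e-01 -1.850e-01  1.113e+00  1.000e-03 -4.380e-01]
```

View pics/c4.png

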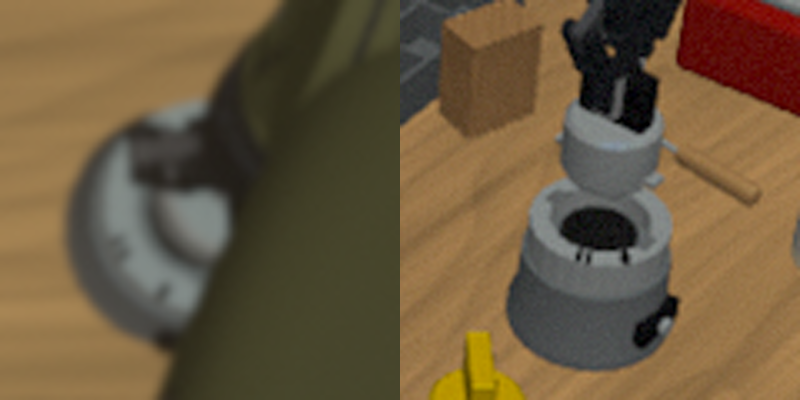

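```bash
python3 - <<'E'
from h import *
S=load('side2.png');im=S['pixels'][:,:,::-1].copy()
x0,y0,w,h,f=355,165,60,75,8
c=cv2.resize(im[y0:y0+h,x0:x0+w],None,fx=f,fy=f,interpolation=cv2.INTER_CUBIC)
C=np.array([.4864,-.1995]);zb=.1487
e=np.array([np.cos(np.radians(2.8)),np.sin(np.radians(2.8))]);n=np.array([-e[1],e[0]])
def dot(X,col):
    p=proj(S,X);q=((p-[x0,y0]+.5)*f-.5);cv2.circle(c,tuple(int(v) for v in q),1,col,-1)
for z,r in((.05,.036),(.008,.036)):
  for t in np.linspace(0,2*np.pi,90): dot([C[0]+r*np.cos(t),C[1]+r*np.sin(t),zb+z],(0,255,0))
for sx in(-1,1):
  for u in(.036,.044):
    for v in(-.007,.007):
      for z in(.008,.014): dot([*(C+sx*u*e+v*n),zb+z],(0,0,255))
K=np.array([.4871,-.2005])
for r in(.054,.038):
  for t in np.linspace(0,2*np.pi,120): dot([K[0]+r*np.cos(t),K[1]+r*np.sin(t),.1],(255,0,255))
cv2.imwrite('pics/c5.png',c)
E
```

```text
(no output)
```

View pics/c5.png

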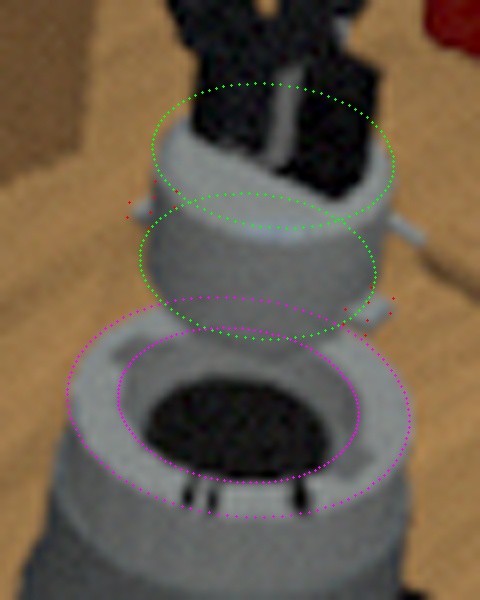

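```bash
python3 - <<'E'
from h import *
S=load('side2.png');g=cv2.GaussianBlur(cv2.cvtColor(S['pixels'],cv2.COLOR_RGB2GRAY),(0,0),.7).astype(float)
C=np.array([.4864,-.1995]);zb=.1487
t=np.linspace(0,2*np.pi,720)
pts=[]
for z in(.018,.024,.03,.036,.042):
    P=np.array([proj(S,[C[0]+.036*np.cos(a),C[1]+.036*np.sin(a),zb+z]) for a in t])
    l=P[P[:,0].argmin()];r=P[P[:,0].argmax()];o=[]
    for q in(l,r):
        xs=np.arange(q[0]-5,q[0]+5,.1)
        row=cv2.remap(g.astype('float32'),xs.astype('float32')[None],np.full((1,len(xs)),q[1],'float32'),cv2.INTER_LINEAR)[0]
        d=np.abs(np.gradient(row));k=d.argmax();o.append(xs[k]-q[0])
    print(z,l.round(2),r.round(2),np.round(o,2))
E
```

```text
0.018 [372.44 193.59] [402.04 195.76] [-0.3  0.1]
0.024 [372.67 191.63] [402.37 193.81] [-0.5  0.8]
0.03 [372.89 189.66] [402.7  191.83] [0.5 0.6]
0.036 [373.11 187.67] [403.02 189.85] [ 0.  -4.7]
0.042 [373.34 185.68] [403.36 187.85] [ 1.8 -5. ]
```

The drum edges and lugs agree with the expected position to about 1 mm, so the cup sits centred in the jaws. Lowering to just inside the mouth, watching the force.

Call:
{"op": "carry_out", "data": {
  "turn": [
    [-0.1,-0.1,0.1],
    [-0.1,-0.1,0.1],
    [-0.1,-0.1,0.1],
    [-0.1,-0.1,0.1],
    [-0.1,-0.1,0.1],
    [-0.1,-0.1,0.1],
    [-0.1,-0.1,0.1],
    [-0.1,-0.1,0.1]
  ],
  "dp": [
    [0.08,-0.12,0],
    [0.08,-0.12,-1],
    [0.08,-0.12,-2],
    [0.08,-0.12,-3],
    [0.08,-0.12,-4],
    [0.08,-0.12,-4.8],
    [0.08,-0.12,-5.2],
    [0.08,-0.12,-5.2]
  ],
  "claw": [255,255,255,255,255,255,255,255]
}}

```text
clock: 8.4
tool_pos: [0.487, -0.2003, 0.1642]
tool_rot: [[-0.999, -0.051, -0.001], [-0.051, 0.999, -0.0], [0.001, -0.0, -1.0]]
wrist_force: [-0.0, 0.6, -2.5]
finger_gap: 0.0171
```

```bash
python3 st.py; python3 - <<'E'
from h import *
b=snap('side','side3.png')['pixels']
i=cv2.resize(b[170:270,330:440],(792,720),interpolation=cv2.INTER_CUBIC)[:600]
cv2.imwrite('pics/c6.png',i[:,:,::-1])
E
```

```text
t 8.4 p [ 0.487  -0.2003  0.1642] yaw -177.06 z [-9.e-04 -1.e-04 -1.e+00] gap 0.0171 F [-0.05  0.55 -2.49] T [ 0.02  0.   -0.01] q [-0.39   0.309 -0.28   0.982 -0.    -0.441]
```

View pics/c6.png

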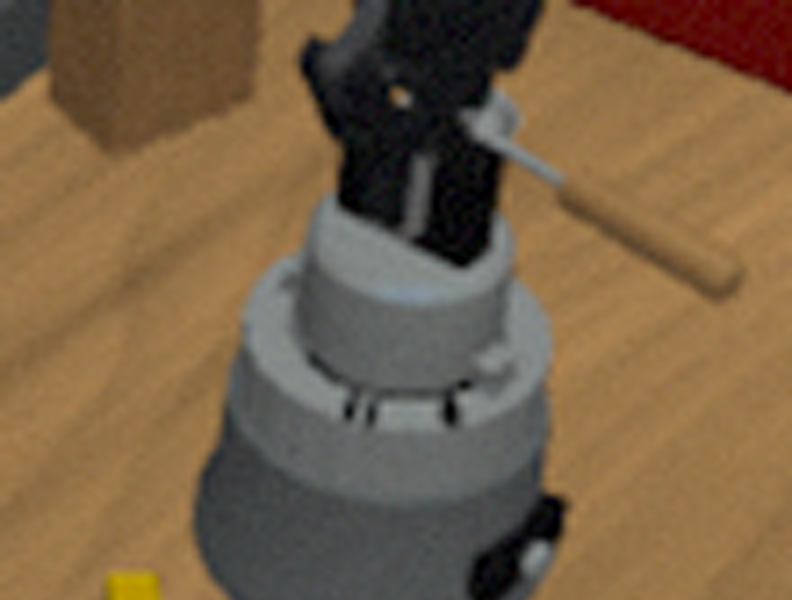

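The cup is centred in the mouth with the right lug (about (490,358)) over its notch, and there is no contact force. Continuing slowly.

Call:
{"op": "carry_out", "data": {
  "turn": [
    [0,0,0],
    [0,0,0],
    [0,0,0],
    [0,0,0],
    [0,0,0],
    [0,0,0]
  ],
  "dp": [
    [0,0,-0.2],
    [0,0,-0.4],
    [0,0,-0.6],
    [0,0,-0.8],
    [0,0,-1.0],
    [0,0,-1.0]
  ],
  "claw": [255,255,255,255,255,255]
}}

```text
clock: 9.05
tool_pos: [0.4874, -0.2005, 0.155]
tool_rot: [[-0.999, -0.051, 0.0], [-0.051, 0.999, -0.001], [-0.0, -0.001, -1.0]]
wrist_force: [-1.0, -0.1, 1.1]
finger_gap: 0.017
```

```bash
python3 st.py
```

```text
t 9.05 p [ 0.4874 -0.2005  0.155 ] yaw -177.05 z [ 4.e-04 -7.e-04 -1.e+00] gap 0.017 F [-1.03 -0.09  1.11] T [0.06 0.22 0.04] q [-0.39   0.316 -0.296  0.958 -0.    -0.441]
```

Call:
{"op": "carry_out", "data": {
  "turn": [
    [0,0,0],
    [0,0,0],
    [0,0,0],
    [0,0,0],
    [0,0,0],
    [0,0,0]
  ],
  "dp": [
    [0,0,-0.2],
    [0,0,-0.4],
    [0,0,-0.6],
    [0,0,-0.8],
    [0,0,-0.9],
    [0,0,-0.9]
  ],
  "claw": [255,255,255,255,255,255]
}}

```text
clock: 9.65
tool_pos: [0.4875, -0.2006, 0.1463]
tool_rot: [[-0.999, -0.051, 0.001], [-0.051, 0.999, -0.001], [-0.001, -0.001, -1.0]]
wrist_force: [-1.2, 0.4, 6.1]
finger_gap: 0.0173
```

```bash
python3 st.py
```

```text
t 9.65 p [ 0.4875 -0.2006  0.1463] yaw -177.06 z [ 7.e-04 -8.e-04 -1.e+00] gap 0.0173 F [-1.23  0.45  6.12] T [0.32 0.57 0.  ] q [-0.39   0.323 -0.311  0.937 -0.    -0.441]
```

The net spring force of about 8.6 N means the plate is roughly 9 mm down. Pressing on to the hard stop.

Call:
{"op": "carry_out", "data": {
  "turn": [
    [0,0,0],
    [0,0,0],
    [0,0,0],
    [0,0,0],
    [0,0,0]
  ],
  "dp": [
    [0,0,-0.15],
    [0,0,-0.25],
    [0,0,-0.35],
    [0,0,-0.35],
    [0,0,-0.35]
  ],
  "claw": [255,255,255,255,255]
}}

```text
clock: 10.15
tool_pos: [0.4875, -0.2006, 0.1441]
tool_rot: [[-0.999, -0.051, 0.002], [-0.051, 0.999, -0.001], [-0.002, -0.001, -1.0]]
wrist_force: [-3.7, 0.9, 11.6]
finger_gap: 0.0174
```

```bash
python3 st.py
```

```text
t 10.15 p [ 0.4875 -0.2006  0.1441] yaw -177.06 z [ 0.0017 -0.0012 -1.    ] gap 0.0174 F [-3.72  0.86 11.62] T [ 0.39  0.95 -0.01] q [-0.39   0.324 -0.315  0.93  -0.    -0.441]
```

Net force is about 14 N and z stopped at 0.1441, which is the hard stop. A side load of -3.7 N suggests I'm slightly too far in +x, so I'll ease it while keeping the push.

Call:
{"op": "carry_out", "data": {
  "turn": [
    [0,0,0],
    [0,0,0],
    [0,0,0],
    [0,0,0]
  ],
  "dp": [
    [-0.04,0,-0.2],
    [-0.08,0,-0.2],
    [-0.08,0,-0.25],
    [-0.08,0,-0.25]
  ],
  "claw": [255,255,255,255]
}}

```text
clock: 10.55
tool_pos: [0.4875, -0.2005, 0.144]
tool_rot: [[-0.999, -0.052, 0.004], [-0.052, 0.999, -0.002], [-0.004, -0.002, -1.0]]
wrist_force: [-4.8, 2.8, 18.2]
finger_gap: 0.017
```

```bash
python3 st.py
```

```text
t 10.55 p [ 0.4875 -0.2005  0.144 ] yaw -177.05 z [ 0.0044 -0.0016 -1.    ] gap 0.017 F [-4.85  2.81 18.21] T [ 0.61  1.22 -0.04] q [-0.39   0.322 -0.318  0.926  0.    -0.442]
```

Call:
{"op": "carry_out", "data": {
  "turn": [
    [0,0,-3],
    [0,0,-6],
    [0,0,-9],
    [0,0,-12],
    [0,0,-15],
    [0,0,-18]
  ],
  "dp": [
    [-0.05,0,-0.25],
    [-0.05,0,-0.25],
    [-0.05,0,-0.25],
    [-0.05,0,-0.25],
    [-0.05,0,-0.25],
    [-0.05,0,-0.25]
  ],
  "claw": [255,255,255,255,255,255]
}}

```text
clock: 11.15
tool_pos: [0.4889, -0.2016, 0.1441]
tool_rot: [[-0.965, 0.261, 0.009], [0.261, 0.965, -0.006], [-0.01, -0.003, -1.0]]
wrist_force: [-1.7, 0.2, 14.9]
finger_gap: 0.0171
```

```bash
python3 st.py; python3 - <<'E'
from h import *
b=snap('side','side4.png')['pixels']
i=cv2.resize(b[170:255,330:440],(792,612),interpolation=cv2.INTER_CUBIC)[:600]
cv2.imwrite('pics/c7.png',i[:,:,::-1])
E
```

```text
t 11.15 p [ 0.4889 -0.2016  0.1441] yaw 164.86 z [ 0.0086 -0.0057 -0.9999] gap 0.0171 F [-1.7   0.2  14.94] T [0.16 0.68 0.16] q [-0.39   0.321 -0.32   0.92  -0.002 -0.126]
```

View pics/c7.png

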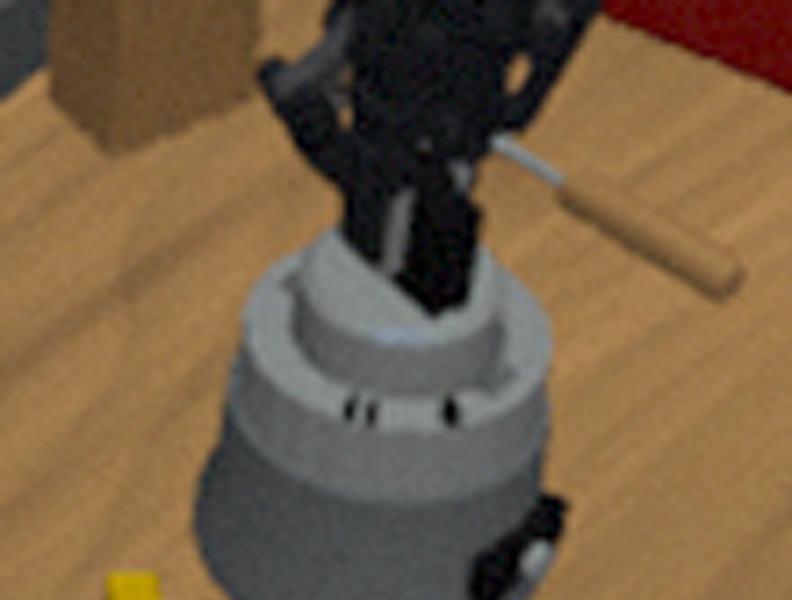

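The cup has turned with the jaws and stays pressed (z 0.144). Continuing to the halfway mark, taking out the small tilt and drift.

Call:
{"op": "carry_out", "data": {
  "turn": [
    [0.1,0.2,-3],
    [0.2,0.4,-6],
    [0.3,0.5,-9],
    [0.3,0.5,-12],
    [0.3,0.5,-15],
    [0.3,0.5,-17.1],
    [0.3,0.5,-17.1]
  ],
  "dp": [
    [-0.05,0,-0.25],
    [-0.1,0.05,-0.25],
    [-0.15,0.1,-0.25],
    [-0.15,0.1,-0.25],
    [-0.15,0.1,-0.25],
    [-0.15,0.1,-0.25],
    [-0.15,0.1,-0.25]
  ],
  "claw": [255,255,255,255,255,255,255]
}}

```text
clock: 11.9
tool_pos: [0.4896, -0.2014, 0.1441]
tool_rot: [[-0.845, 0.535, 0.004], [0.535, 0.845, -0.004], [-0.005, -0.001, -1.0]]
wrist_force: [-2.8, 1.1, 14.5]
finger_gap: 0.0173
```

```bash
python3 st.py; python3 - <<'E'
from h import *
b=snap('side','side5.png')['pixels'];a=snap('top','top5.png')
i=cv2.resize(b[170:255,330:440],(792,612),interpolation=cv2.INTER_CUBIC)[:600]
cv2.imwrite('pics/c8.png',i[:,:,::-1])
E
python3 st.py
```

```text
t 11.9 p [ 0.4896 -0.2014  0.1441] yaw 147.66 z [ 0.0041 -0.0036 -1.    ] gap 0.0173 F [-2.83  1.05 14.48] T [0.21 0.52 0.11] q [-0.389  0.325 -0.313  0.927 -0.002  0.175]
t 12.0 p [ 0.4896 -0.2014  0.1441] yaw 147.68 z [ 0.0042 -0.0036 -1.    ] gap 0.0172 F [-2.    1.06 14.97] T [0.26 0.57 0.06] q [-0.389  0.325 -0.313  0.927 -0.002  0.175]
```

View pics/c8.png

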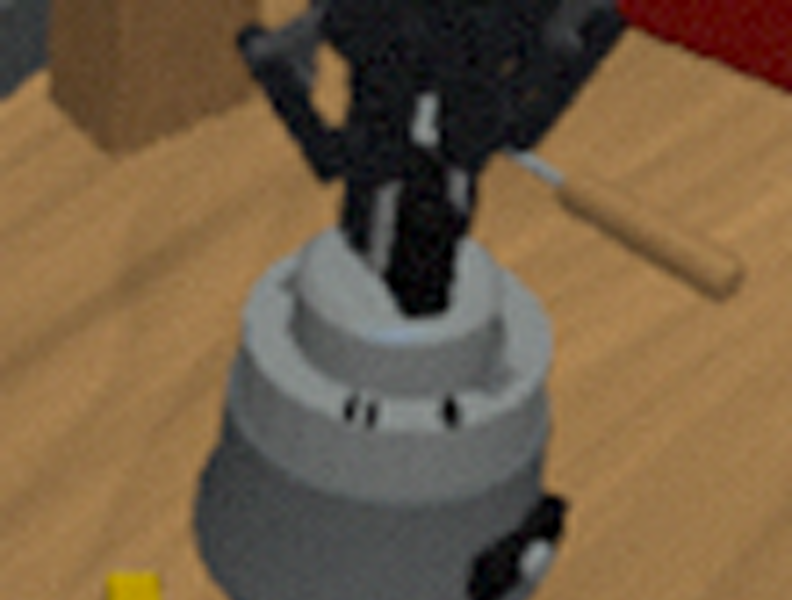

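```bash
python3 - <<'E'
from h import *
S=load('side5.png')
k=7.2
P=lambda x,y:(330+x/k-.43,170+y/k-.43)
for d in((340,232,412,312),(345,240,395,297)):
    a=plane(S,*P(*d[:2]),.126);b=plane(S,*P(*d[2:]),.126);v=a-b;print('paddle edge yaw',np.degrees(np.arctan2(v[1],v[0])),a,b)
g=cv2.cvtColor(S['pixels'],cv2.COLOR_RGB2GRAY)
im=S['pixels'][:,:,::-1].copy();x0,y0,w,h,f=360,195,50,45,14
c=cv2.resize(im[y0:y0+h,x0:x0+w],None,fx=f,fy=f,interpolation=cv2.INTER_CUBIC)
def dot(X,col):
    q=((proj(S,X)-[x0,y0]+.5)*f-.5);cv2.circle(c,tuple(int(v) for v in q),1,col,-1)
for C,z,r,col in(((.4862,-.2005),.126,.036,(0,255,0)),((.4862,-.2005),.1,.054,(255,0,255)),((.4862,-.2005),.1,.038,(255,0,255))):
  for t in np.linspace(0,2*np.pi,150): dot([C[0]+r*np.cos(t),C[1]+r*np.sin(t),z],col)
cv2.imwrite('pics/c9.png',c[:600])
E
```

```text
paddle edge yaw -21.156738620886436 [ 0.5157694  -0.20211698  0.126     ] [ 0.47084404 -0.18473059  0.126     ]
paddle edge yaw -21.817203976666942 [ 0.51172982 -0.19980122  0.126     ] [ 0.4799654  -0.18708529  0.126     ]
```

View pics/c9.png

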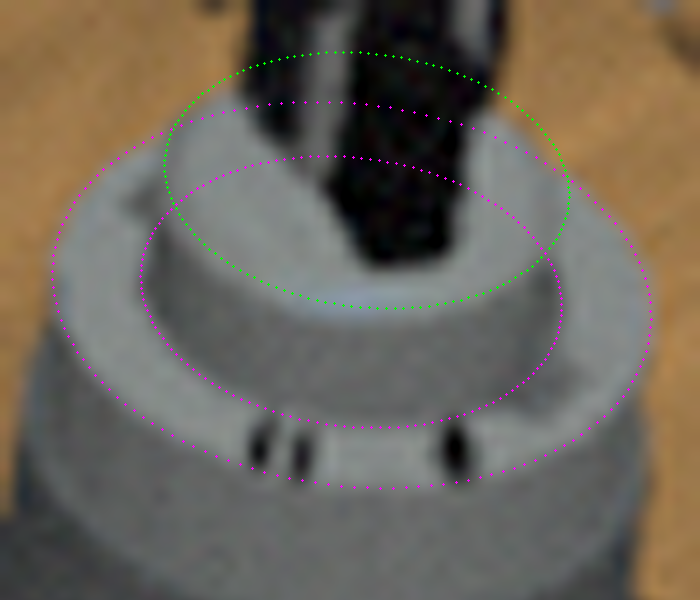

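```bash
python3 - <<'E'
from h import *
S=load('side5.png')
im=S['pixels'][:,:,::-1].copy();x0,y0,w,h,f=372,188,28,32,18
base=cv2.resize(im[y0:y0+h,x0:x0+w],None,fx=f,fy=f,interpolation=cv2.INTER_CUBIC)
base=cv2.convertScaleAbs(base,alpha=1.8,beta=10)
cs=[]
for yaw in(-32.3,-22):
    c=base.copy();e=np.array([np.cos(np.radians(yaw)),np.sin(np.radians(yaw))]);n=np.array([-e[1],e[0]])
    for C,col in(((.4862,-.2005),(0,255,0)),((.488,-.2015),(0,0,255))):
        V=lambda u,v,z:tuple(int(q) for q in ((proj(S,[*(np.array(C)+u*e+v*n),z])-[x0,y0]+.5)*f-.5))
        for z in(.126,.168):
            q=[V(.028,.009,z),V(-.028,.009,z),V(-.028,-.009,z),V(.028,-.009,z)]
            cv2.polylines(c,[np.array(q)],True,col,1)
    cs.append(c[:,60:440])
cv2.imwrite('pics/c10.png',np.hstack(cs))
E
```

```text
(no output)
```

View pics/c10.png

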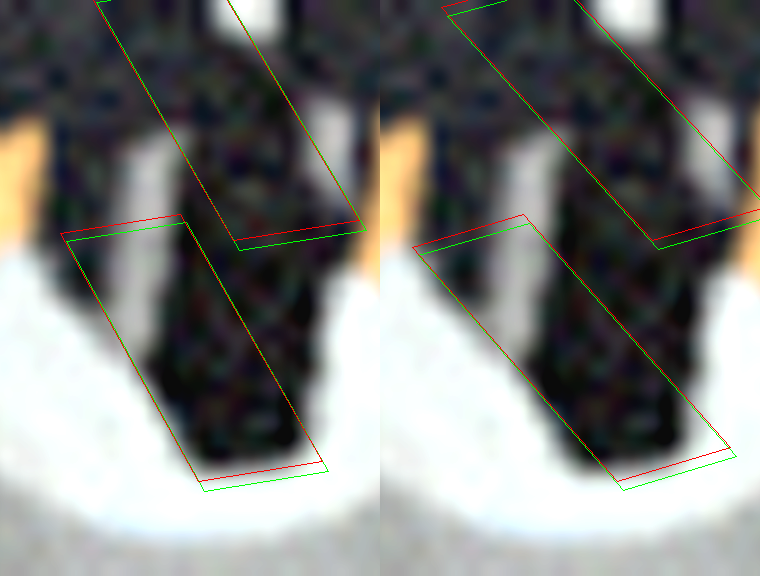

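With jaw yaw -32.3° the predicted paddle edges fit the picture (left panel), so the cup didn't slip. The cup sits 2–3 mm toward +x/-y though, against the far wall, so I'm re-centring under push.

Call:
{"op": "carry_out", "data": {
  "turn": [
    [0.1,0.1,0],
    [0.2,0.2,0],
    [0.2,0.3,0],
    [0.2,0.3,0],
    [0.2,0.3,0],
    [0.2,0.3,0]
  ],
  "dp": [
    [-0.2,0.1,-0.25],
    [-0.3,0.15,-0.25],
    [-0.4,0.2,-0.25],
    [-0.4,0.2,-0.25],
    [-0.4,0.2,-0.25],
    [-0.4,0.2,-0.25]
  ],
  "claw": [255,255,255,255,255,255]
}}

```text
clock: 12.6
tool_pos: [0.4893, -0.2012, 0.1441]
tool_rot: [[-0.845, 0.535, 0.007], [0.535, 0.845, -0.004], [-0.008, 0.0, -1.0]]
wrist_force: [2.3, -1.6, 11.5]
finger_gap: 0.017
```

```bash
python3 st.py
```

```text
t 12.6 p [ 0.4893 -0.2012  0.1441] yaw 147.69 z [ 0.0069 -0.0042 -1.    ] gap 0.017 F [ 2.26 -1.62 11.48] T [-0.25 -0.17  0.09] q [-0.389  0.323 -0.317  0.923 -0.001  0.175]
```

Call:
{"op": "carry_out", "data": {
  "turn": [
    [0.1,0.2,0],
    [0.2,0.4,0],
    [0.2,0.5,0],
    [0.2,0.5,0],
    [0.2,0.5,0],
    [0.2,0.5,0]
  ],
  "dp": [
    [-0.4,0.2,-0.28],
    [-0.5,0.25,-0.28],
    [-0.6,0.3,-0.28],
    [-0.6,0.3,-0.28],
    [-0.6,0.3,-0.28],
    [-0.6,0.3,-0.28]
  ],
  "claw": [255,255,255,255,255,255]
}}

```text
clock: 13.2
tool_pos: [0.4888, -0.201, 0.1443]
tool_rot: [[-0.845, 0.535, 0.01], [0.535, 0.845, -0.007], [-0.012, -0.0, -1.0]]
wrist_force: [3.8, -3.0, 8.8]
finger_gap: 0.0174
```

```bash
python3 st.py
```

```text
t 13.2 p [ 0.4888 -0.201   0.1443] yaw 147.68 z [ 0.0097 -0.0066 -0.9999] gap 0.0174 F [ 3.78 -3.01  8.77] T [-0.62 -0.83  0.04] q [-0.389  0.319 -0.322  0.918 -0.002  0.175]
```

Call:
{"op": "carry_out", "data": {
  "turn": [
    [0.3,0.4,0],
    [0.4,0.6,0],
    [0.4,0.6,0],
    [0.4,0.6,0],
    [0.4,0.6,0],
    [0.4,0.6,0]
  ],
  "dp": [
    [-0.4,0.2,-0.35],
    [-0.35,0.17,-0.4],
    [-0.3,0.15,-0.4],
    [-0.3,0.15,-0.4],
    [-0.3,0.15,-0.4],
    [-0.3,0.15,-0.4]
  ],
  "claw": [255,255,255,255,255,255]
}}

```text
clock: 13.8
tool_pos: [0.4894, -0.2013, 0.1441]
tool_rot: [[-0.845, 0.535, 0.008], [0.535, 0.845, -0.004], [-0.009, 0.001, -1.0]]
wrist_force: [-1.8, -0.3, 19.1]
finger_gap: 0.017
```

```bash
python3 st.py; python3 - <<'E'
from h import *
S=snap('side','side6.png');b=S['pixels'];S0=load('side0.png')
im=b[:,:,::-1].copy();x0,y0,w,h,f=360,195,50,42,14
c=cv2.resize(im[y0:y0+h,x0:x0+w],None,fx=f,fy=f,interpolation=cv2.INTER_CUBIC)
def dot(X,col):
    q=((proj(S,X)-[x0,y0]+.5)*f-.5);cv2.circle(c,tuple(int(v) for v in q),1,col,-1)
for C,z,r,col in(((.4862,-.2005),.126,.036,(0,255,0)),((.4882,-.201),.126,.036,(0,0,255)),((.4862,-.2005),.1,.038,(255,0,255))):
  for t in np.linspace(0,2*np.pi,150): dot([C[0]+r*np.cos(t),C[1]+r*np.sin(t),z],col)
cv2.imwrite('pics/c11.png',c)
E
python3 st.py
```

```text
t 13.8 p [ 0.4894 -0.2013  0.1441] yaw 147.68 z [ 0.0077 -0.004  -1.    ] gap 0.017 F [-1.82 -0.32 19.11] T [-0.01  0.5   0.11] q [-0.39   0.323 -0.317  0.922 -0.001  0.174]
t 13.85 p [ 0.4894 -0.2013  0.1441] yaw 147.68 z [ 0.0077 -0.004  -1.    ] gap 0.0172 F [-1.9  -1.07 19.85] T [-0.06  0.47  0.04] q [-0.39   0.323 -0.317  0.922 -0.001  0.174]
```

View pics/c11.png

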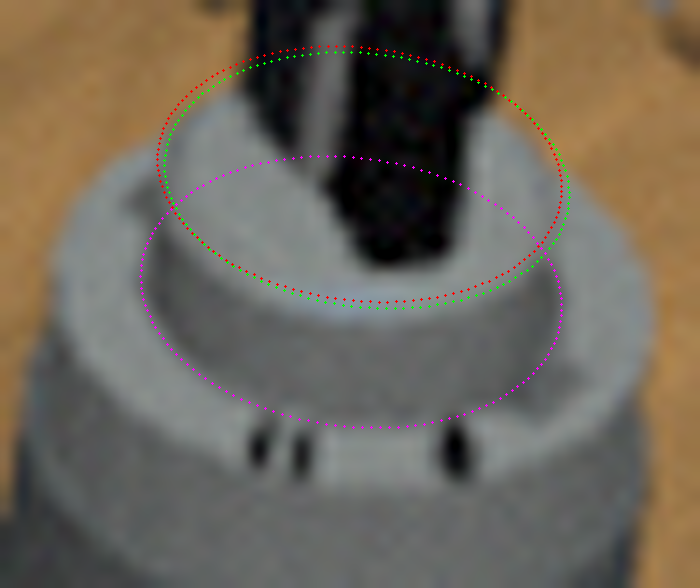

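The drum lies inside the mouth ellipse and the fit gives no sign of an offset beyond 2 mm. It is pressed (net about 21 N, z steady at 0.1441), yaw -32.3° and still. Handing in.

```bash
python3 - <<'E'
from h import *
a=load('side0.png')['pixels'].astype(int);b=load('side6.png')['pixels'].astype(int)
d=np.abs(a-b).sum(2)
for n,(x,y) in dict(canister=(250,283),tin=(243,342),weight=(285,236),teabox=(352,171),jar=(458,214),bottle=(152,315),scoop=(410,195)).items(): print(n,d[y-18:y+18,x-18:x+18].mean().round(1))
print(bot.sign_off())
E
python3 st.py
```

```text
canister 35.8
tin 40.8
weight 33.9
teabox 33.2
jar 135.8
bottle 28.8
scoop 86.1
the job is handed in; nothing more can be done
None
the job is handed in; nothing more can be done
```

View pics/side6.png

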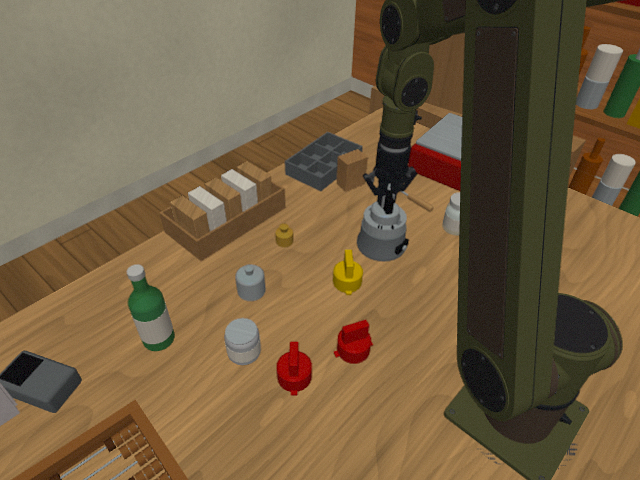

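I gripped the steel cup by its paddle, lowered it through the notches and pressed the plate to its stop. I then twisted it clockwise to the halfway mark and handed in still gripping and pressing. The hand-in gives no verdict, so the points below are my own last readings.

- **Press:** the TCP stayed at z = 0.1441, with about 21 N net push against the 10 N spring. The grip gap was 17 mm and the tool tilted about 0.5°.
- **Twist:** the jaws stood at -32.3° against a measured halfway mark of about -32.2°. In the picture, the paddle edges matched that angle. The lugs begin to touch the catch at about 55°, and the twist was about 35°.
- **Centring:** the checks disagreed slightly. The TCP stood about 2.7 mm from my collar estimate, mostly in +x. One paddle fit suggested an offset of up to 3.5 mm, while the last drum fit looked nearly centred. Two nudges to re-centre it moved it less than 1 mm, and it sprang back when I restored the push. The 2 mm play between the mouth and the drum should keep it under the 4 mm limit.
- **Goods:** the canister, tin, weight, tea box and bottle showed no change in the pictures. The image difference was large for the jar and scoop, because the arm now hides part of each. The parts still visible are in place, and the arm never came near either.

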